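# Clamp the stop block to the sawing board's fence

### The arm

A 6-joint arm with a two-finger parallel gripper is mounted at the origin on the work surface. World frame = base frame: x ahead of the robot, y to its left, z up, the work surface at z = 0. Lengths are in m, angles in rad, forces in N, time in s.
With the tool pointing down it reaches from about 0.4 to 0.825 m from the base axis. Payload 7 kg.
Tool frame: the origin (TCP) lies midway between the tips of the shut fingers; the grasp point (between the pads) lies 19 mm behind it; z points along the fingers, y is the line along which they close (so a half turn about z gives the same grasp; the last joint's range is limited). The gripper opens to 88 mm and grips with 3 to 60 N. Pads are 19 mm wide; open, the fingers measure 130 mm over their backs; the gripper's body (78 mm by 193 mm) begins 47 mm behind the grasp point.
Start: joints at [-0.896, 0.359, 0.012, 0, -1.224, -0.288], TCP at [0.255, -0.625, 0.227] pointing down, gripper open.
Joint ranges: [-3.07, 3.07], [-1.43, 2.12], [-1.02, 1.25], [-3.03, 1.67], [-3.05, -0], [-3.03, 3.03]. Speed limits (rad/s): [2.39, 2.39, 3.01, 3.14, 3.14, 3.14].

### API

Orientations are given as a unit quaternion [x, y, z, w].
In Python, from cell import env, imaging gives the robot as it stands.
- The arm moves only by the shell command python3 -m crank 'ROWS' [FORCE]. ROWS is JSON, a list of rows, each a list of 5 numbers: the shift along the tool's x, y, z in mm, then the turn about the tool's z in degrees, then the finger opening in mm, from 0 to 87.6. In form: [[dx, dy, dz, twist, gripper], ...]. A call has 1 to 20 rows; each row shifts and turns the commanded pose from where the row before left it, along the tool's axes as they then stand; what a row does not reach is not made up. A row lasts 1/12 s, in which the tool goes at most 41.7 mm and 7.16 degrees, less where a joint would pass 70% of its speed; a pose out of reach is approached as far as the arm can. A call with a gripper value outside its range is refused whole. The fingers move at their own pace and stop on an object; FORCE is the grip in N (left out, the last holds). Time passes only in rows, so rows that do not move let the fingers close. It gives the time, the measured TCP pose, the force, the opening and the grip force at its end, in the units of the state.
- env.read_state(): the state, without advancing time (a new reading comes with each control period).
- imaging.snapshot(name): name is "side" or "top"; returns a dict with "img" (400x640x3 uint8, red, green, blue), "depth" (400x640 float32, m along the optical axis (not along the pixel's ray), 0 where there is no reading), "fx", "fy", "cx", "cy" (pixels), "camera_from_world" (4x4, takes a point from world to camera coordinates). Camera axes: x right, y up, looking along -z (the intrinsics and any distortion apply to the point x, -y, -z); pixel columns grow to the right and rows downward; lengths in m; the calibration is good to about 2 mm. A picture is of the moment at which its call begins.
- env.hand_in(): hands the job in; it is judged then, once.
The state is a dict: "time_s": time; "q": joint angles; "joint_velocities": joint speeds; "effort": joint torques, N m; "ee_pos": TCP position; "tool_rot": TCP orientation; "contact_force": force on the tool from outside, world axes, zero at the start; "ft_torque": the same for the moment, N m; "gripper_width": finger opening in m; "finger_force": force on a finger pad.
Only numpy, scipy, OpenCV 4.12 (cv2) and the standard library are available. Lean on these libraries where they do the work, as an engineer would, in place of code of your own. Each camera call takes 0.05 s, during which the arm holds its last target. There are 200 camera calls.

### The job

Set up the sawing board for repeat cuts: stand the stop block on the board with its wide face flat against the front of the fence and its right-hand edge (seen from the robot) on the pencil line, so that it covers the crossed side. Then take the big orange spring clamp off its rack by squeezing its handles, bring it down open over the top of the block and fence together, and let it close so that it grips both and holds the block on the line. Leave everything else on the bench where it is.

Things in the scene. Friction and masses are not known exactly. Their poses are not given: they have to be found in the camera images.
- saw_board: Sawing board fixed on the bench: chipboard base 260 (x) by 380 (y) mm, 18 mm thick. Origin: centre of its underside, on the bench; x points from the open front to the fence, y left along the fence, z up. Plywood fence 12 mm thick along y over the full length, middle plane at x = +85 mm, front face at x = +79 mm, top 63 mm above the bench. A dark saw kerf crosses it at y = -120 mm.
- line (a point): Pencil line across the fence's top edge, down its front face and 95 mm out over the base, crosses pencilled on its left (+y), where the block goes. The point is on the line, mid-thickness, at the fence's top edge, 45 mm above the base; axes as saw_board's. With the block in place its centre is at x -18.5, y +22.5, z -17.5 mm from here; the middle of the 37 mm of block and fence is at x -12.5 mm.
- block_center (a point): Centre of the red-brown hardwood stop block: 25 mm thick (its x), 45 mm wide (its y), 55 mm high (z), about 45 g. It starts standing upright on the sawing board's base in front of the fence, turned up to 0.4 rad from it. In place it rises 10 mm above the fence; block and fence together are 37 mm thick.
- stop_block: The same stop block as block_center; origin at the centre of its underside.
- clamp: Big spring clamp, steel with orange vinyl handles and jaw tips: clothes-peg type, two halves on one pivot, 150 mm long, 22 mm wide, about 140 g. It starts clipped upright on the top edge of the rack's green board, jaws down, handles up. Origin on the pivot; on the rack z is up, x across the rack board (jaws and handles move along it), y along the pin. This half has the handle and jaw on the -x side.
- clamp_pivot (a point): The big clamp's pivot, axes as clamp. The tips' centres are 73 mm below it on the rack, 67 mm with the jaws at the stop, 71 mm when closed on 37 mm. For a sound grip on block and fence bring it, open, to 40 to 52 mm above the fence's top edge; the jaws' throat clears the block's top from 30 mm below the pivot down.
- clamp_grip (a point): Where to squeeze the big clamp as it sits on the rack: midway between the handles, 63 mm above the pivot (handle tops 72 mm above it, 66 mm apart outside). Press the outer faces together along the clamp's x, one finger on each side, from above. Squeezing the handles opens the jaws: it takes about 8 N on each handle to start and 18 N to hold at the stop. Axes as clamp.
- clamp_tip_a (a point): Centre of the round orange jaw tip (5 mm radius, 27 mm wide) on the clamp's -x side. In the end one tip presses on the block's front, the other on the fence's back (either way round), both well below the fence's top edge.
- clamp_tip_b (a point): Centre of the other jaw tip (5 mm radius, 27 mm wide), on the clamp's +x side.
- clamp_lever (a joint): Opening angle of the big clamp; a spring always closes it. 0 as clipped on the 18 mm rack board (handles 66 mm over the outside at their tops), -0.24 jaws shut, 0.26 closed on 37 mm (handles 46 mm), 0.48 jaws 52 mm apart (handles 30 mm), 0.55 at the stop (jaws 57 mm apart, handles 25 mm, outer faces parallel). Squeezing up to the stop is right and harmless.
- rack: Clamp rack fixed on the bench: plywood foot 100 by 230 by 15 mm with a green board 18 mm thick standing on edge along its y axis, top 90 mm above the bench. Origin: centre of the underside. Two clamps sit on it 100 to 150 mm apart; either may be the left one.
- small_clamp: A smaller spring clamp with blue handles and tips (90 mm long, jaws open to 34 mm: too little for this job), on the same rack; origin on its pivot. Leave it.
- pencil: Red flat carpenter's pencil, 170 mm long, 7 mm thick, lying on the front of the sawing board; leave it.
- cut_piece: Sawn pine piece 45 by 100 by 20 mm lying on the front of the sawing board; leave it.
- tape: Yellow tape measure 66 by 34 by 60 mm, standing; leave it.
- square: Try square with dark wooden stock and 150 mm steel blade, lying flat; leave it.
- sanding_block: Cork sanding block 60 by 110 by 34 mm; leave it.
- saw: Tenon saw lying flat, about 390 mm long; leave it.
Not all that is in view belongs to the job. What is meant by the stop_block is not turquoise, and is the larger of those in its own colour.

How it is judged:
By the outcome, as a careful person would: the job done as asked, in the order asked, and still so for the second after the job is handed in, with the robot touching nothing.
It also fails if it takes over 58 s, if anything falls off the work surface, if the arm or the gripper's body presses on something with over 40 N, if the wrist force passes 120 N, or if a joint passes its speed limit or range.

## Working session

There is one attempt and no reset: what is moved stays moved. The work goes in short steps, Python scripts to look and compute and a shell command to move; the robot and the scene stay as the last step left them, time stands still between calls to the robot, and variables do not carry over. Pictures are saved under pics/ and viewed, at most 12 in all, crops included, and the job is handed in when it is done.

```bash
ls; mkdir -p pics; python3 - <<'E'
from cell import env, imaging
import cv2,numpy as np
s=env.read_state();print({k:np.round(v,3).tolist() for k,v in s.items()})
for n in("top","side"):
    d=imaging.snapshot(n);cv2.imwrite(f"pics/{n}0.png",d["img"][:,:,::-1]);np.savez(f"{n}0.npz",**d)
    print(n,d["fx"],d["fy"],d["cx"],d["cy"],d["camera_from_world"].round(3).tolist(),[k for k in d])
E
```

```text
pics
{'time_s': 0.0, 'q': [-0.896, 0.359, 0.011, -0.0, -1.224, -0.288], 'joint_velocities': [0.0, -0.003, -0.0, -0.001, 0.001, -0.0], 'effort': [0.001, -58.272, 29.306, 6.998, 0.007, -0.0], 'ee_pos': [0.254, -0.625, 0.226], 'tool_rot': [-0.192, 0.981, 0.001, -0.0], 'contact_force': [0.372, 0.825, 0.292], 'ft_torque': [0.015, -0.021, 0.011], 'finger_force': 0.0, 'gripper_width': 0.088}
top 493.57726787311566 493.57726787311566 321.27782391848956 198.03115717333623 [[0.016, -1.0, -0.018, 0.025], [0.992, 0.013, 0.129, -0.543], [-0.128, -0.02, 0.992, -1.292], [0.0, 0.0, 0.0, 1.0]] ['img', 'depth', 'fx', 'fy', 'cx', 'cy', 'camera_from_world']
side 413.9410739631345 413.9410739631345 315.7824717101787 198.79790632777215 [[-0.771, -0.637, 0.004, 0.426], [0.324, -0.387, 0.863, -0.303], [-0.548, 0.667, 0.505, -0.895], [0.0, 0.0, 0.0, 1.0]] ['img', 'depth', 'fx', 'fy', 'cx', 'cy', 'camera_from_world']
```

View pics/top0.png

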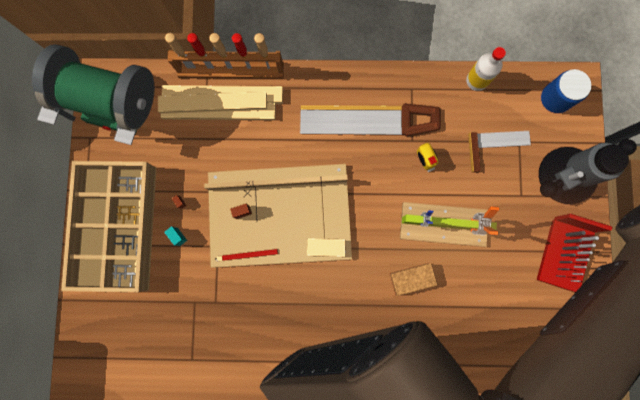

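View pics/side0.png

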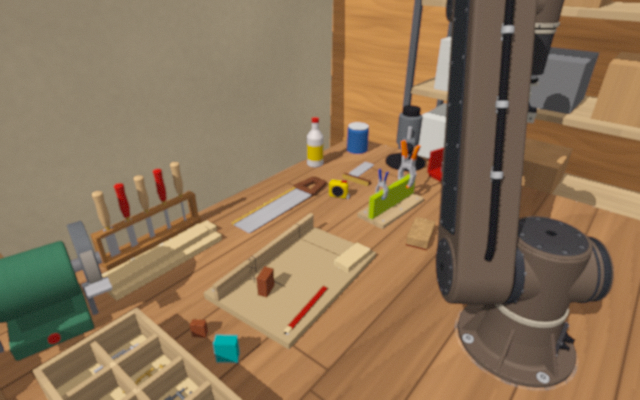

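The top view shows the board, with the fence along row ~178 and the pencil line near column 256. The block is at (241,211) and the orange clamp at (487,218) on the rack. The side view shows the block at (265,281) and the orange handles at (408,150). Next I'll measure with depth and crops.

```bash
cat > h.py <<'E'
import numpy as np,cv2
from cell import env,imaging
def load(f): return dict(np.load(f))
def snap(n,f=None):
    d=imaging.snapshot(n)
    if f: np.savez(f,**d)
    return d
def cloud(d):
    v,u=np.mgrid[:400,:640];z=d["depth"].astype(float)
    c=np.stack([(u-d["cx"])/d["fx"]*z,-(v-d["cy"])/d["fy"]*z,-z],-1)
    M=d["camera_from_world"];w=(c-M[:3,3])@M[:3,:3];w[z==0]=np.nan
    return w
def ray(d,u,v):
    M=d["camera_from_world"];r=np.array([(u-d["cx"])/d["fx"],-(v-d["cy"])/d["fy"],-1.])@M[:3,:3]
    return -M[:3,:3].T@M[:3,3],r
def at_z(d,u,v,z):
    o,r=ray(d,u,v);return o+r*(z-o[2])/r[2]
def tri(d1,p1,d2,p2):
    o1,r1=ray(d1,*p1);o2,r2=ray(d2,*p2)
    t=np.linalg.lstsq(np.stack([r1,-r2],1),o2-o1,rcond=None)[0]
    a,b=o1+r1*t[0],o2+r2*t[1];return (a+b)/2,np.linalg.norm(a-b)
def proj(d,p):
    M=d["camera_from_world"];c=M[:3,:3]@np.asarray(p)+M[:3,3]
    return d["cx"]+d["fx"]*c[0]/-c[2],d["cy"]-d["fy"]*c[1]/-c[2]
def crop(d,x0,y0,w,h,s,f):
    cv2.imwrite(f,cv2.resize(d["img"][y0:y0+h,x0:x0+w,::-1],None,fx=s,fy=s,interpolation=cv2.INTER_CUBIC))
E
python3 - <<'E'
from h import *
t=load("top0.npz");s=load("side0.npz")
a=cv2.resize(t["img"][155:275,200:360,::-1],None,fx=5,fy=5,interpolation=2)[:300]
a=t["img"][160:235,200:360,::-1];b=t["img"][195:255,390:510,::-1]
A=cv2.resize(a,(640,300),interpolation=2);B=cv2.resize(b,(600,300),interpolation=2)
cv2.imwrite("pics/topc.png",np.vstack([A,np.hstack([B,np.zeros((300,40,3),np.uint8)])]))
a=s["img"][205:315,200:380,::-1];b=s["img"][120:230,360:460,::-1]
cv2.imwrite("pics/sidec.png",np.hstack([cv2.resize(a,None,fx=2.85,fy=2.85,interpolation=2),cv2.resize(b,None,fx=2.85,fy=2.85,interpolation=2)]))
w=cloud(t)
for p in [(240,190),(300,240),(240,210),(220,180),(330,173),(486,222),(445,222),(410,235)]:print(p,w[p[1],p[0]].round(4))
# orange / red-brown pix
for n,d in(("t",t),("s",s)):
    hsv=cv2.cvtColor(d["img"],cv2.COLOR_RGB2HSV);W=cloud(d)
    m=(hsv[...,0]>3)&(hsv[...,0]<14)&(hsv[...,1]>190)&(hsv[...,2]>170)
    k,l,st,c=cv2.connectedComponentsWithStats(m.astype(np.uint8))
    for i in range(1,k):
        if st[i,4]>5: print(n,st[i],c[i].round(1),np.nanmedian(W[l==i],0).round(3),np.nanmax(W[l==i][:,2]).round(3))
E
```

```text
(240, 190) [0.5634 0.2559 0.0202]
(300, 240) [0.4297 0.0889 0.019 ]
(240, 210) [0.503  0.2439 0.0739]
(220, 180) [0.5898 0.3111 0.0238]
(330, 173) [0.6134 0.0106 0.0216]
(486, 222) [ 0.4746 -0.3705  0.1468]
(445, 222) [ 0.478  -0.2845  0.0894]
(410, 235) [ 0.4478 -0.2073  0.0147]
t [429 156   6   3   6] [431.5 156.8] [ 0.654 -0.258  0.059] 0.064
t [485 207  14  10  55] [491.3 209.9] [ 0.499 -0.364  0.206] 0.216
t [484 228  14   7  46] [491.4 231.7] [ 0.447 -0.363  0.208] 0.214
s [401 141   5   4   8] [402.8 142.1] [ 0.501 -0.368  0.206] 0.212
s [318 287   7   6   7] [321.  289.1] [0.399 0.166 0.025] 0.027
s [308 297   7   8   8] [310.8 300.5] [0.394 0.212 0.025] 0.027
s [292 306  15  16  20] [299.6 313.2] [0.387 0.257 0.025] 0.027
```

View pics/topc.png

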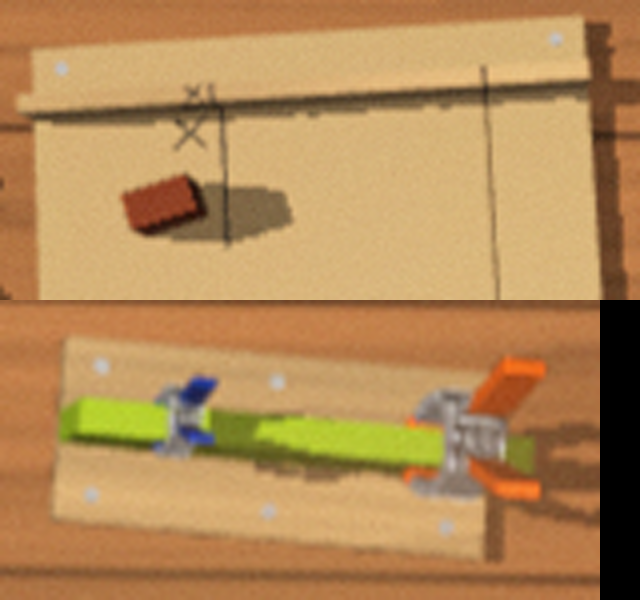

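View pics/sidec.png

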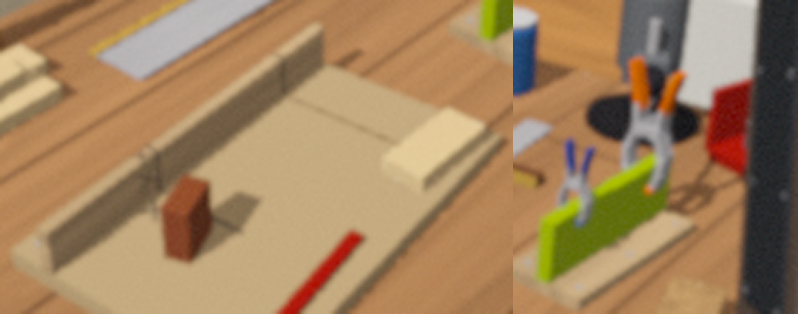

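The crops show these features:
- **Pencil line:** about px (255.5,187) to (256.7,220.7) over the base, crossing the fence top near (253,182), with the crosses to its left (+y).
- **Block:** about (241,211).
- **Big clamp:** handles at (491,210) and (491,232), sitting across the green board.

I'll fit each one precisely.

```bash
python3 - <<'E'
from h import *
t=load("top0.npz");s=load("side0.npz");wt=cloud(t);ws=cloud(s)
def fit(P):
    c=P.mean(0);v=np.linalg.svd(P-c)[2][0];return c,v*np.sign(v[np.argmax(abs(v))])
for n,W,d in(("t",wt,t),("s",ws,s)):
    R=(W[...,0]>.35)&(W[...,0]<.65)&(W[...,1]>-.02)&(W[...,1]<.36)
    f=R&(W[...,2]>.055)&(W[...,2]<.072)&(W[...,0]>.53)
    c,v=fit(W[f][:,:2]);print(n,"fence",f.sum(),c.round(4),v.round(4),"yaw",np.arctan2(-v[0],v[1]).round(4),np.median(W[f][:,2]).round(4), "ends",W[f][:,1].min().round(3),W[f][:,1].max().round(3))
    nrm=np.array([v[1],-v[0]]);q=(W[f][:,:2]-c)@nrm;print("  thick pct",np.percentile(q,[2,50,98]).round(4))
    base=R&(W[...,2]>.012)&(W[...,2]<.024);print("  base z",np.median(W[base][:,2]).round(4))
    # block by colour
    hsv=cv2.cvtColor(d["img"],cv2.COLOR_RGB2HSV).astype(int)
    b=R&(W[...,2]>.064)&(W[...,0]<.55)
    P=W[b];print("  block top",b.sum(),np.median(P[:,2]).round(4),cv2.minAreaRect((P[:,:2]*1000).astype(np.float32)))
    g=(hsv[...,0]>30)&(hsv[...,0]<45)&(hsv[...,1]>150)&(abs(W[...,2]-.09)<.006)&(W[...,1]<-.1)
    P=W[g];
    if g.sum()>20:
        c,v=fit(P[:,:2]);print("  rack",g.sum(),c.round(4),v.round(4),np.median(P[:,2]).round(4),"yaw",np.arctan2(-v[0],v[1]).round(4))
# block colour edges in top image
hsv=cv2.cvtColor(t["img"],cv2.COLOR_RGB2HSV).astype(int)
g=t["img"].astype(int)
m=np.zeros((400,640),np.uint8);m[195:225,225:258]=((g[...,0]>1.7*g[...,1])&(g[...,0]>60))[195:225,225:258]
k=cv2.resize(t["img"][195:225,225:258],None,fx=1,fy=1)
P=np.argwhere(m);print("block px",len(P))
T=np.array([at_z(t,u,v,.073)[:2] for v,u in P])
print(cv2.minAreaRect((T*1000).astype(np.float32)))
# pencil line on base per row: darkest
gray=t["img"].mean(2)
L=[]
for v in range(189,220):
    r=gray[v,248:264];bg=np.median(r);wgt=np.clip(bg-r-12,0,None)
    if v>=203: wgt=np.clip(cv2.GaussianBlur(r[None].astype(np.float32),(9,1),3)[0]-r-4,0,None)
    if wgt.sum()>15: u=248+(wgt*np.arange(16)).sum()/wgt.sum(); p=at_z(t,u,v,.018);L.append(p[:2]);print(v,round(u,2),p[:2].round(4),end=";")
for v in range(176,188): print(v,gray[v,246:264].astype(int))
E
```

```text
t fence 664 [0.5801 0.1615] [-0.0735  0.9973] yaw 0.0736 0.062 ends -0.019 0.344
  thick pct [-0.006  -0.      0.0064]
  base z 0.0173
  block top 171 0.0717 ((501.9397277832031, 246.41400146484375), (25.771257400512695, 45.567161560058594), 19.79550552368164)
  rack 413 [ 0.48   -0.2797] [0.0791 0.9969] 0.0892 yaw -0.0792
s fence 678 [0.5791 0.1863] [-0.0731  0.9973] yaw 0.0732 0.0622 ends -0.02 0.346
  thick pct [-0.0056 -0.0013  0.0087]
  base z 0.0181
  block top 188 0.0723 ((503.6359558105469, 248.20545959472656), (25.593780517578125, 46.314300537109375), 20.516040802001953)
  rack 172 [ 0.478  -0.2788] [0.0772 0.997 ] 0.0898 yaw -0.0773
block px 165
((500.0889587402344, 244.4637451171875), (30.547176361083984, 44.257198333740234), 16.186819076538086)
189 253.56 [0.567  0.2192];190 252.42 [0.5642 0.2222];191 252.02 [0.5614 0.2232];192 251.74 [0.5586 0.2239];193 252.16 [0.5559 0.2226];194 251.94 [0.5531 0.2232];195 252.55 [0.5504 0.2214];196 253.8 [0.5477 0.2179];197 255.52 [0.545  0.2131];198 255.55 [0.5422 0.2129];199 255.55 [0.5395 0.2128];200 255.55 [0.5367 0.2127];201 255.66
[... 698 characters left out ...]
0 171 171 170 169 171 171 167 172]
179 [170 170 171 169 172 169 169 169 168 172 172 168 170 166 172 172 169 172]
180 [166 165 172 164 160 162 155 157 166 171 171 167 168 167 168 168 167 167]
181 [143 148 158 135 155 156 124 140 163 168 165 164 165 168 166 163 166 165]
182 [130 117 118 120 162 152 123 140 161 165 165 166 168 167 167 165 169 165]
183 [150 110  91 118 163 157 128 132 164 168 165 164 166 168 166 164 163 164]
184 [145 121 130 132 144 144 116 108 141 146 147 144 142 139 140 139 137 133]
185 [109 106 125 116  91 104  85  72  92  95  96 102  93  79  78  75  75  67]
186 [51 57 58 55 49 53 54 44 44 54 61 64 61 60 62 61 66 59]
187 [48 50 54 55 68 60 63 57 60 45 72 77 80 77 79 81 83 83]
```

```bash
python3 - <<'E'
from h import *
t=load("top0.npz");s=load("side0.npz")
ux=np.array([.9973,.0735]);uy=np.array([-.0735,.9973])
for u,v in[(252.45,182.5),(252.5,183)]:
    p=at_z(t,u,v,.063)[:2];print("line top",p.round(4),"xf,yf",(p@ux).round(4),(p@uy).round(4))
# where the line at yf=.1725 projects in side, mid fence top/front foot
for yf in(.165,.1725,.18):
    for xf,z in((.5907,.063),(.5847,.063),(.5847,.020),(.52,.018)):
        p=xf*ux+yf*uy;print(yf,xf,z,"side",np.round(proj(s,[*p,z]),1),"top",np.round(proj(t,[*p,z]),1))
W=cloud(s);wt=cloud(t)
for n,X in(("t",wt),("s",W)):
    P=X[(X[...,2]>.1)&(abs(X[...,1]+.364)<.05)&(abs(X[...,0]-.475)<.07)]
    print(n,len(P),"zmax",np.percentile(P[:,2],[98,100]).round(4))
    for a,b in((.1,.13),(.13,.16),(.16,.19),(.19,.22)):
        Q=P[(P[:,2]>a)&(P[:,2]<b)]
        if len(Q)>3: print(a,len(Q),"x",np.percentile(Q[:,0],[2,50,98]).round(4),"y",np.percentile(Q[:,1],[2,50,98]).round(4))
crop(s,225,240,60,60,10,"pics/line_side.png")
E
```

```text
line top [0.5778 0.2155] xf,yf 0.5921 0.1725
line top [0.5764 0.2154] xf,yf 0.5907 0.1724
0.165 0.5907 0.063 side [255.6 255.3] top [255.3 182.8]
0.165 0.5847 0.063 side [257.4 256.1] top [255.4 185.1]
0.165 0.5847 0.02 side [258.5 269.5] top [257.7 187.5]
0.165 0.52 0.018 side [278. 280.] top [258.8 211.1]
0.1725 0.5907 0.063 side [253.6 256.8] top [252.5 183. ]
0.1725 0.5847 0.063 side [255.3 257.7] top [252.6 185.2]
0.1725 0.5847 0.02 side [256.5 271. ] top [255.  187.7]
0.1725 0.52 0.018 side [276.1 281.6] top [256.1 211.2]
0.18 0.5907 0.063 side [251.5 258.3] top [249.6 183.2]
0.18 0.5847 0.063 side [253.3 259.2] top [249.7 185.4]
0.18 0.5847 0.02 side [254.5 272.6] top [252.3 187.8]
0.18 0.52 0.018 side [274.1 283.3] top [253.3 211.4]
t 405 zmax [0.212  0.2162]
0.1 67 x [0.4452 0.4519 0.5005] y [-0.3774 -0.3648 -0.3564]
0.13 138 x [0.4537 0.4724 0.4888] y [-0.3827 -0.3644 -0.3559]
0.16 90 x [0.4521 0.4853 0.4949] y [-0.3787 -0.3667 -0.3572]
0.19 110 x [0.4418 0.4941 0.5045] y [-0.3813 -0.3684 -0.3575]
s 370 zmax [0.2094 0.2129]
0.1 92 x [0.447  0.4557 0.5003] y [-0.3794 -0.3622 -0.3537]
0.13 116 x [0.455  0.4714 0.492 ] y [-0.3777 -0.3596 -0.3527]
0.16 92 x [0.4475 0.4862 0.4982] y [-0.3799 -0.3625 -0.3548]
0.19 70 x [0.4423 0.494  0.5052] y [-0.3792 -0.3636 -0.3553]
```

View pics/line_side.png

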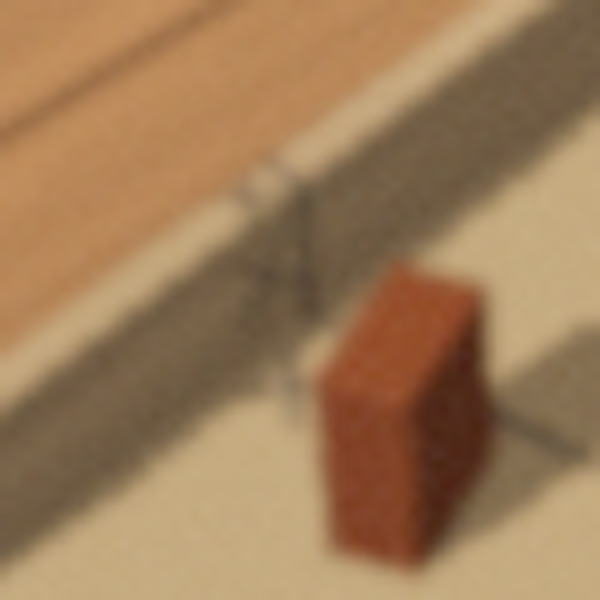

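The side view agrees with the top view. The line sits at px (255,258) to (256.4,270.5) on the fence front, where I predicted (255.3,257.7) to (256.5,271), so yf = 0.1725. The block top is at (0.503,0.247,0.072), and the clamp grip is near (0.473,-0.368,0.205).

```bash
cat >> h.py <<'E'
def go(x,y,z,yaw=None):
    "print tool-axis delta (mm) to TCP target; yaw = world angle (deg) of tool y from world y; twist first, then shift"
    from scipy.spatial.transform import Rotation as R
    s=env.read_state();M=R.from_quat(s["tool_rot"]).as_matrix();c=np.degrees(np.arctan2(-M[0,1],M[1,1]))
    tw=0
    if yaw is not None: tw=-((yaw-c+90)%180-90)
    M=M@R.from_euler("z",tw,degrees=True).as_matrix()
    print("t",round(s["time_s"],2),"pos",np.round(s["ee_pos"],4),"yaw",round(c,2),"F",np.round(s["contact_force"],1),"w",round(s["gripper_width"],4),"ff",round(float(s["finger_force"]),1))
    print("twist",round(tw,2),"shift",((np.array([x,y,z])-s["ee_pos"])@M*1000).round(1))
E
python3 -c "
from h import *
go(.5028,.2473,.28,20.1)"
```

```text
t 0.1 pos [ 0.2544 -0.6247  0.2257] yaw 22.16 F [-0.5 -0.5  0.4] w 0.0876 ff 0.0
twist 2.06 shift [-532.9  733.7  -53.3]
```

```bash
python3 -m crank '[[0,0,-30,2.06,87],[-12,16,-24,0,87],[-24,33,0,0,87],[-24,33,0,0,87],[-24,33,0,0,87],[-24,33,0,0,87],[-24,33,0,0,87],[-24,33,0,0,87],[-24,33,0,0,87],[-24,33,0,0,87],[-24,33,0,0,87],[-24,33,0,0,87],[-24,33,0,0,87],[-24,33,0,0,87],[-24,33,0,0,87],[-24,33,0,0,87],[-24,33,0,0,87],[-24,33,0,0,87],[-24,33,0,0,87]]' 10 && python3 -c "
from h import *
go(.5028,.2473,.12,20.1)"
```

```text
time_s: 1.68
ee_pos: [0.4505, 0.0632, 0.2807]
tool_rot: [-0.175, 0.985, 0.0, 0.0]
contact_force: [1.3, -0.7, 0.4]
gripper_width: 0.087
finger_force: 0.0
t 1.68 pos [0.4505 0.0632 0.2807] yaw 20.13 F [ 1.3 -0.7  0.4] w 0.087 ff 0.0
twist 0.03 shift [-112.3  154.9  160.8]
```

```bash
python3 -m crank '[[-24,33,0,0,87],[-24,33,0,0,87],[-24,33,10,0,87],[-24,33,30,0,87],[-17,25,40,0,87],[0,0,40,0,87],[0,0,40,0,87],[0,0,0,0,87],[0,0,0,0,87]]' 10 && python3 -c "
from h import *
go(.5028,.2473,.037,20.1)"
```

```text
time_s: 2.43
ee_pos: [0.4986, 0.2341, 0.1314]
tool_rot: [-0.175, 0.985, -0.002, -0.002]
contact_force: [0.5, 0.6, 1.3]
gripper_width: 0.0874
finger_force: 0.0
t 2.43 pos [0.4986 0.2341 0.1314] yaw 20.12 F [0.5 0.6 1.3] w 0.0874 ff 0.0
twist 0.02 shift [-8.9 11.2 94.4]
```

```bash
python3 -m crank '[[-9,11,10,0,87],[0,0,25,0,87],[0,0,25,0,87],[0,0,25,0,87],[0,0,9,0,87],[0,0,0,0,87],[0,0,0,0,30],[0,0,0,0,30],[0,0,0,0,30],[0,0,0,0,30],[0,0,0,0,30],[0,0,0,0,30]]' 10 && python3 -c "
from h import *
go(.5028,.2473,.037,20.1)"
```

```text
time_s: 3.43
ee_pos: [0.5044, 0.2487, 0.0393]
tool_rot: [-0.175, 0.985, 0.0, 0.0]
contact_force: [-0.4, -0.0, -0.1]
gripper_width: 0.0523
finger_force: 0.0
t 3.43 pos [0.5044 0.2487 0.0393] yaw 20.11 F [-0.4 -0.  -0.1] w 0.0523 ff 0.0
twist 0.01 shift [ 2.  -0.8  2.3]
```

```bash
python3 -m crank '[[0,0,0,0,30],[0,0,0,0,30],[0,0,0,0,30],[0,0,0,0,30],[0,0,0,0,30],[0,0,-8,0,30],[0,0,-2,0,30],[0,0,0,0,30]]' 15 && python3 -c "
from h import *
ux=np.array([.9973,.0735]);uy=np.array([-.0735,.9973])
p=.565*ux+.195*uy
go(*p,.0493,4.21)"
```

```text
time_s: 4.1
ee_pos: [0.5046, 0.2489, 0.0495]
tool_rot: [-0.175, 0.985, 0.0, 0.001]
contact_force: [-0.0, -0.5, -0.8]
gripper_width: 0.045
finger_force: 15.0
t 4.1 pos [0.5046 0.2489 0.0495] yaw 20.11 F [-0.  -0.5 -0.8] w 0.045 ff 15.0
twist 15.9 shift [-43.5 -16.1   0.2]
```

```bash
python3 -m crank '[[0,0,0,5.3,30],[0,0,0,5.3,30],[0,0,0,5.3,30],[-15,-6,0,0,30],[-15,-6,0,0,30],[-13.5,-4,0,0,30],[0,0,0,0,30],[0,0,0,0,30]]' && python3 - <<'E'
from h import *
ux=np.array([.9973,.0735]);uy=np.array([-.0735,.9973])
p=.5722*ux+.195*uy
go(*p,.0393,4.21)
s=np.array(env.read_state()["ee_pos"]);print("xf,yf",s[:2]@ux,s[:2]@uy)
d=snap("side","side1.npz");t=snap("top","top1.npz")
W=cloud(d);F=W[...,:2]@np.array([ux,uy]).T
m=(d["img"][...,0]>1.6*d["img"][...,1].astype(float))&(abs(F[...,0]-.55)<.04)&(abs(F[...,1]-.195)<.06)&(W[...,2]>.03)
print(m.sum(),"z",np.percentile(W[m][:,2],[2,98]),"xf",np.percentile(F[m][:,0],[2,98]),"yf",np.percentile(F[m][:,1],[2,98]))
E
```

```text
time_s: 4.77
ee_pos: [0.5489, 0.2354, 0.0483]
tool_rot: [-0.036, 0.999, -0.0, -0.0]
contact_force: [-0.3, 0.1, -0.5]
gripper_width: 0.0449
finger_force: 15.0
t 4.77 pos [0.5489 0.2354 0.0483] yaw 4.13 F [-0.3  0.1 -0.5] w 0.0449 ff 15.0
twist -0.08 shift [-7.5  0.6  9. ]
xf,yf 0.5647452434550873 0.19441686280746082
258 z [0.03255733 0.08413186] xf [0.55056941 0.56447853] yf [0.17300578 0.21606443]
```

```bash
python3 -m crank '[[0,0.6,5,0,30],[0,0,4,0,30],[-4,0,0,0,30],[-3,0,0,0,30],[-2,0,0,0,30],[0,0,0,0,30]]' && python3 -m crank '[[-1,0,0,0,30],[-1,0,0,0,30],[0,0,0,0,30]]'
```

```text
time_s: 5.37
ee_pos: [0.5582, 0.2372, 0.0397]
tool_rot: [-0.037, 0.999, 0.0, 0.0]
contact_force: [-0.2, 0.8, -0.7]
gripper_width: 0.0451
finger_force: 15.0
time_s: 5.62
ee_pos: [0.559, 0.2369, 0.0395]
tool_rot: [-0.036, 0.999, -0.0, -0.001]
contact_force: [-3.2, 1.1, 0.6]
gripper_width: 0.0447
finger_force: 15.0
```

```bash
python3 -m crank '[[-1,0,0,0,30],[-1,0,0,0,30],[0,0,0,0,30]]' && python3 - <<'E'
from h import *
ux=np.array([.9973,.0735]);uy=np.array([-.0735,.9973])
s=env.read_state();q=np.array(s["ee_pos"]);print("xf,yf",q[:2]@ux,q[:2]@uy,q[2])
go(*q,4.21)
d=snap("side","side2.npz")
W=cloud(d);F=W[...,:2]@np.array([ux,uy]).T
m=(d["img"][...,0]>1.6*d["img"][...,1].astype(float))&(abs(F[...,0]-.56)<.04)&(abs(F[...,1]-.195)<.06)&(W[...,2]>.02)
print(m.sum(),"z",np.percentile(W[m][:,2],[2,98]),"xf",np.percentile(F[m][:,0],[2,98]),"yf",np.percentile(F[m][:,1],[2,98]))
E
```

```text
time_s: 5.87
ee_pos: [0.5591, 0.2368, 0.0394]
tool_rot: [-0.036, 0.999, -0.001, -0.002]
contact_force: [-12.3, 2.5, 6.3]
gripper_width: 0.0452
finger_force: 15.0
xf,yf 0.574972990997517 0.19508562920928443 0.03938286206488588
t 5.87 pos [0.5591 0.2368 0.0394] yaw 4.17 F [-12.3   2.5   6.3] w 0.0452 ff 15.0
twist -0.04 shift [0. 0. 0.]
257 z [0.0230007  0.07585366] xf [0.56032842 0.57550084] yf [0.17367722 0.21725535]
```

```bash
python3 -m crank '[[2.5,0,0,0,30],[0,0,0,0,70],[0,0,0,0,70],[0,0,0,0,70],[0,0,0,0,70],[0,0,0,0,70],[0,0,-20,0,70],[0,0,-35,0,87],[0,0,-40,0,87],[0,0,-40,0,87],[0,0,-40,0,87],[0,0,-40,0,87],[0,0,0,0,87]]' && python3 - <<'E'
from h import *
go(.4728,-.368,.30,85.5)
go(.4728,-.368,.30,-94.5)
d=snap("side","side3.npz")
print(env.read_state()["q"])
E
```

```text
time_s: 7.0
ee_pos: [0.5628, 0.2385, 0.2644]
tool_rot: [-0.037, 0.999, 0.003, 0.006]
contact_force: [1.5, 1.1, 1.8]
gripper_width: 0.0868
finger_force: 0.0
t 7.0 pos [0.5628 0.2385 0.2644] yaw 4.25 F [1.5 1.1 1.8] w 0.0868 ff 0.0
twist -81.25 shift [611.4  41.6 -40.5]
t 7.0 pos [0.5628 0.2385 0.2644] yaw 4.25 F [1.5 1.1 1.8] w 0.0868 ff 0.0
twist -81.25 shift [611.4  41.6 -40.5]
[ 7.22141400e-01  2.26968924e-01 -9.53616780e-02  1.33895018e-03
 -1.23907406e+00 -2.21980251e+00]
```

```bash
python3 -m crank '[[0,0,-20,-6.8,87],[0,0,-20,-6.8,87],[0,0,0,-6.8,87],[0,0,0,-6.8,87],[0,0,0,-6.8,87],[0,0,0,-6.8,87],[0,0,0,-6.8,87],[0,0,0,-6.8,87],[0,0,0,-6.8,87],[0,0,0,-6.8,87],[0,0,0,-6.8,87],[0,0,0,-6.8,87],[0,0,0,0,87]]' >/dev/null; python3 -m crank '[[30,2,0,0,87],[30,2,0,0,87],[30,2,0,0,87],[30,2,0,0,87],[30,2,0,0,87],[30,2,0,0,87],[30,2,0,0,87],[30,2,0,0,87],[30,2,0,0,87],[30,2,0,0,87],[30,2,0,0,87],[30,2,0,0,87],[30,2,0,0,87],[30,2,0,0,87],[0,0,0,0,87]]'; python3 - <<'E'
from h import *
go(.4728,-.368,.30,85.5)
ux=np.array([.9973,.0735]);uy=np.array([-.0735,.9973])
for n in("side","top"):
    d=snap(n,n+"4.npz");W=cloud(d);F=W[...,:2]@np.array([ux,uy]).T
    m=(W[...,2]>.067)&(W[...,2]<.08)&(abs(F[...,0]-.56)<.04)&(abs(F[...,1]-.195)<.06)
    r=cv2.minAreaRect((F[m]*1000).astype(np.float32));print(n,m.sum(),np.median(W[m][:,2]),r)
E
```

```text
time_s: 9.38
ee_pos: [0.4994, -0.1834, 0.2942]
tool_rot: [-0.678, 0.735, 0.0, -0.001]
contact_force: [-0.6, 0.4, -0.4]
gripper_width: 0.0868
finger_force: 0.0
t 9.38 pos [ 0.4994 -0.1834  0.2942] yaw 85.37 F [-0.6  0.4 -0.4] w 0.0868 ff 0.0
twist -0.13 shift [186.2  12.   -5.6]
side 156 0.07274781533485772 ((572.6893920898438, 194.82794189453125), (46.798038482666016, 27.598064422607422), 87.99638366699219)
top 161 0.07180798490240134 ((573.3740234375, 193.38232421875), (31.408267974853516, 111.00589752197266), 5.212887287139893)
```

```bash
python3 -m crank '[[31,2,0,0,87],[31,2,0,0,87],[31,2,0,0,87],[31,2,0,0,87],[31,2,0,0,87],[31,2,0,0,87],[0,0,0,0,87],[0,0,0,0,87]]'; python3 - <<'E'
from h import *
go(.4728,-.368,.186,85.5)
r=np.array([.9969,-.0785]);ry=np.array([.0785,.9969])
for n in("side","top"):
    d=snap(n,n+"5.npz");W=cloud(d);h=cv2.cvtColor(d["img"],cv2.COLOR_RGB2HSV)
    m=(h[...,0]>3)&(h[...,0]<16)&(h[...,1]>170)&(h[...,2]>120)&(W[...,2]>.165)&(W[...,2]<.225)&(abs(W[...,1]+.365)<.05)
    P=W[m]
    if m.sum()<5: continue
    X=P[:,:2]@r;Y=P[:,:2]@ry;print(n,m.sum(),"X",X.min(),X.max(),"Y",np.percentile(Y,[3,97]),"z",P[:,2].max(),"grip",(X.min()+X.max())/2*r+np.percentile(Y,[3,97]).mean()*ry)
E
```

```text
time_s: 10.15
ee_pos: [0.4749, -0.3647, 0.2938]
tool_rot: [-0.679, 0.734, 0.001, -0.0]
contact_force: [-0.3, 0.0, -0.4]
gripper_width: 0.087
finger_force: 0.0
t 10.15 pos [ 0.4749 -0.3647  0.2938] yaw 85.59 F [-0.3  0.  -0.4] w 0.087 ff 0.0
twist 0.09 shift [  3.5   1.7 107.8]
side 114 X 0.4699461893901302 0.9186880521407829 Y [-0.33934177 -0.31637496] z 0.21129833609018142 grip [ 0.66642786 -0.3813459 ]
top 113 X 0.46939828059753674 0.5326958816928546 Y [-0.34038233 -0.32086009] z 0.21532166560076887 grip [ 0.47354007 -0.36892848]
```

```bash
python3 -m crank '[[3.4,1,25,0,87],[0,0,30,0,87],[0,0,30,0,87],[0,0,23,0,87],[0,0,0,0,87],[0,0,0,0,87]]'; python3 -m crank '[[0,0,0,0,58],[0,0,0,0,58],[0,0,0,0,58],[0,0,0,0,58],[0,0,0,0,58],[0,0,0,0,58],[0,0,0,0,58],[0,0,0,0,58]]' 40
```

```text
time_s: 10.75
ee_pos: [0.4738, -0.3664, 0.1866]
tool_rot: [-0.681, 0.732, 0.001, -0.001]
contact_force: [0.5, 0.9, 0.8]
gripper_width: 0.0868
finger_force: 0.0
time_s: 11.42
ee_pos: [0.4735, -0.3676, 0.1865]
tool_rot: [-0.681, 0.733, 0.0, -0.0]
contact_force: [0.3, -0.4, -2.7]
gripper_width: 0.0582
finger_force: 8.7
```

```bash
python3 -m crank '[[0,0,0,0,20],[0,0,0,0,20],[0,0,0,0,20],[0,0,0,0,20],[0,0,0,0,20],[0,0,0,0,20],[0,0,0,0,20],[0,0,0,0,20],[0,0,0,0,20],[0,0,0,0,20]]' 40; python3 - <<'E'
from h import *
d=snap("side","side6.npz");u,v=map(int,proj(d,[.473,-.368,.14]));print(u,v);crop(d,u-40,v-40,80,80,7,"pics/grip.png")
E
```

```text
time_s: 12.25
ee_pos: [0.4737, -0.3676, 0.1867]
tool_rot: [-0.681, 0.733, -0.0, -0.0]
contact_force: [0.2, -0.1, -2.0]
gripper_width: 0.0236
finger_force: 40.0
407 163
```

View pics/grip.png

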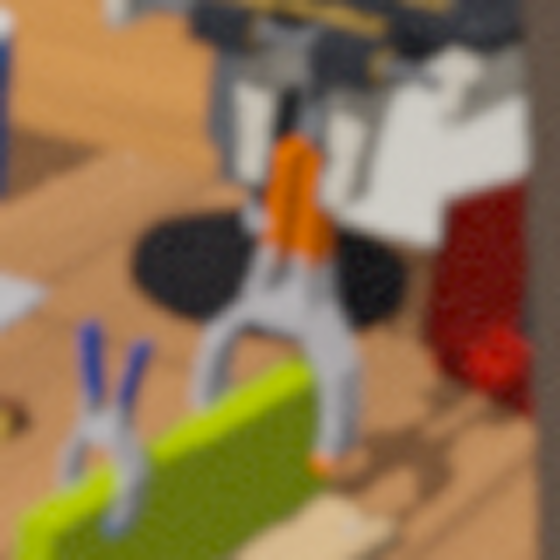

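The crop shows the clamp squeezed to its stop with both fingers on the orange handles, and the jaws clear of the green board. Now to lift and carry it over.

```bash
python3 -m crank '[[0,0,-10,0,20],[0,0,-20,0,20],[0,0,-25,0,20],[0,0,-25,0,20],[0,0,-25,0,20],[0,0,-20,0,20],[0,0,0,0,20],[0,0,0,0,20]]' 40; python3 - <<'E'
from h import *
ux=np.array([.9973,.0735]);uy=np.array([-.0735,.9973])
p=.5782*ux+.195*uy;print(p)
go(*p,.31,94.2)
q=np.array(env.read_state()["ee_pos"]);r=np.array([.9969,-.0785]);ry=np.array([.0785,.9969])
for n in("side","top"):
    d=snap(n,n+"7.npz");W=cloud(d)-q;h=cv2.cvtColor(d["img"],cv2.COLOR_RGB2HSV)
    X=W[...,:2]@r;Y=W[...,:2]@ry;Z=W[...,2]
    b=(abs(X)<.05)&(abs(Y)<.03)
    for a,c in((-.125,-.1),(-.1,-.075),(-.075,-.05),(-.05,-.03),(-.03,0)):
        m=b&(Z>a)&(Z<c)
        if m.sum()>3: print(n,a,m.sum(),"X",np.percentile(X[m],[2,98]).round(4),"Y",np.percentile(Y[m],[2,98]).round(4),"zmin",Z[m].min().round(4))
    o=b&(h[...,0]>3)&(h[...,0]<16)&(h[...,1]>170)&(Z<-.08)&(Z>-.13)
    print("tip",o.sum(),np.median(W[o],0),X[o].min() if o.any() else 0,X[o].max() if o.any() else 0)
E
```

```text
time_s: 12.97
ee_pos: [0.4742, -0.3678, 0.3137]
tool_rot: [-0.681, 0.733, -0.002, 0.001]
contact_force: [-0.3, 0.4, -2.7]
gripper_width: 0.0237
finger_force: 40.0
[0.56230636 0.2369712 ]
t 12.97 pos [ 0.4742 -0.3678  0.3137] yaw 85.8 F [-0.3  0.4 -2.7] w 0.0237 ff 40.0
twist -8.4 shift [-596.7 -132.2    3.3]
side -0.125 88 X [-0.0401  0.0383] Y [-0.0121  0.0139] zmin -0.1245
side -0.1 90 X [-0.039   0.0369] Y [-0.0121  0.0128] zmin -0.0998
side -0.075 113 X [-0.0314  0.0257] Y [-0.0127  0.0147] zmin -0.0744
side -0.05 77 X [-0.0155  0.0149] Y [-0.0116  0.0139] zmin -0.0496
side -0.03 96 X [-0.0142  0.0114] Y [-0.0088  0.012 ] zmin -0.0297
tip 7 [ 0.02862613  0.00345104 -0.12088716] 0.02686018790252493 0.03091011264224822
top -0.1 23 X [-0.0402  0.0322] Y [-0.013  -0.0012] zmin -0.0972
top -0.075 171 X [-0.031   0.0288] Y [-0.0126  0.0123] zmin -0.0749
top -0.05 45 X [-0.0164  0.0122] Y [-0.0031  0.0122] zmin -0.05
top -0.03 32 X [-0.0138  0.0081] Y [-0.0023  0.0109] zmin -0.0295
tip 0 [nan nan nan] 0 0
  return _methods._mean(a, axis=axis, dtype=dtype,
  ret = um.true_divide(
```

```bash
python3 - <<'E'
from h import *
q=np.array(env.read_state()["ee_pos"]);r=np.array([.9969,-.0785]);ry=np.array([.0785,.9969])
d=load("side7.npz");W=cloud(d)-q;X=W[...,:2]@r;Y=W[...,:2]@ry;Z=W[...,2]
m=(abs(X)<.055)&(abs(Y)<.02)&(Z>-.16)&(Z<-.10)
print(np.sort(Z[m])[:12].round(4),np.percentile(X[m],[1,50,99]))
t=load("top7.npz")
for X0 in(-.035,.035):print(np.round(proj(d,q+[X0,-.08*X0,-.1177]),1))
u,v=map(int,proj(d,q+[0,0,-.09]));crop(d,u-40,v-40,80,80,7,"pics/held.png");print(u-40,v-40)
E
```

```text
[-0.124  -0.122  -0.1218 -0.1216 -0.1214 -0.1205 -0.1204 -0.1204 -0.1204
 -0.1199 -0.1198 -0.1195] [-0.0396005   0.02846633  0.03965155]
[419.5 151.1]
[400.4 144.9]
370 99
```

View pics/held.png

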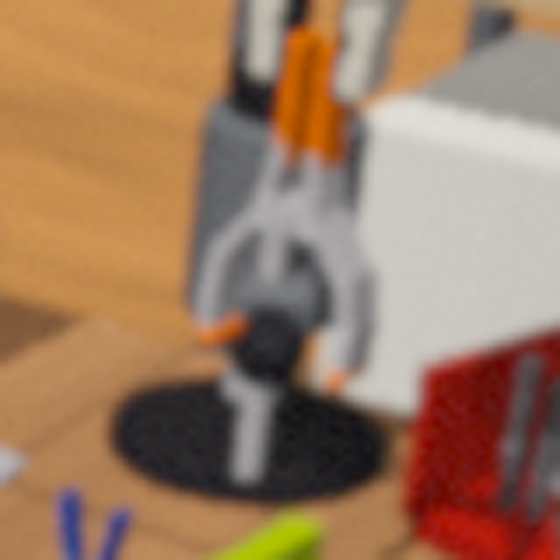

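The held crop shows the jaws wide open, with tips at crop (215,332) and (335,378). The tip centres are about 119 mm below the TCP, which puts the pivot about 52 mm below it. The carry over to the board comes next.

```bash
python3 -m crank '[[0,0,0,-4.2,20],[0,0,0,-4.2,20],[-30,-6.6,0,0,20],[-30,-6.6,0,0,20],[-30,-6.6,0,0,20],[-30,-6.6,0,0,20],[-30,-6.6,0,0,20],[-30,-6.6,0,0,20],[-30,-6.6,0,0,20],[-30,-6.6,0,0,20],[-30,-6.6,0,0,20],[-30,-6.6,0,0,20],[-30,-6.6,0,0,20],[-30,-6.6,0,0,20],[-30,-6.6,0,0,20],[-30,-6.6,0,0,20],[-30,-6.6,0,0,20],[-30,-6.6,0,0,20],[0,0,0,0,20]]' 40; python3 - <<'E'
from h import *
go(.5623,.237,.161,94.2)
E
```

```text
time_s: 14.65
ee_pos: [0.544, 0.1228, 0.3098]
tool_rot: [0.733, -0.68, -0.001, 0.001]
contact_force: [0.1, -0.7, -2.0]
gripper_width: 0.0239
finger_force: 40.0
t 14.65 pos [0.544  0.1228 0.3098] yaw 94.36 F [ 0.1 -0.7 -2. ] w 0.0239 ff 40.0
twist 0.16 shift [-112.5  -27.   148.7]
```

```bash
python3 -m crank '[[-28,-6.8,0,0,20],[-28,-6.8,0,0,20],[-28,-6.8,0,0,20],[-20,-4.6,0,0.15,20],[-8.5,-2,0,0,20],[0,0,20,0,20],[0,0,20,0,20],[0,0,0,0,20],[0,0,0,0,20]]' 40; python3 - <<'E'
from h import *
go(.5623,.237,.161,94.2)
ux=np.array([.9973,.0735]);uy=np.array([-.0735,.9973])
q=np.array(env.read_state()["ee_pos"]);print("tcp f",q[:2]@ux,q[:2]@uy)
for n in("side","top"):
    d=snap(n,n+"8.npz");W=cloud(d);F=W[...,:2]@np.array([ux,uy]).T;X=F[...,0];Y=F[...,1];Z=W[...,2]-q[2]
    for a,c in((-.13,-.1),(-.1,-.075),(-.075,-.05),(-.05,-.03),(-.03,0)):
        m=(abs(X-.578)<.06)&(abs(Y-.195)<.03)&(Z>a)&(Z<c)
        if m.sum()>3: print(n,a,m.sum(),"X",np.percentile(X[m],[2,98]).round(4),"Y",np.percentile(Y[m],[2,98]).round(4),"zmin",Z[m].min().round(4))
    m=(W[...,2]>.067)&(W[...,2]<.08)&(abs(X-.56)<.03)&(abs(Y-.195)<.04)
    print(n,"block",m.sum(),cv2.minAreaRect((F[m]*1000).astype(np.float32)) if m.any() else 0)
crop(d:=load("side8.npz"),215,200,110,80,7,"pics/above.png")
E
```

```text
time_s: 15.4
ee_pos: [0.5618, 0.2321, 0.2704]
tool_rot: [0.732, -0.682, -0.0, 0.002]
contact_force: [0.4, 0.7, -0.6]
gripper_width: 0.0237
finger_force: 40.0
t 15.4 pos [0.5618 0.2321 0.2704] yaw 94.05 F [ 0.4  0.7 -0.6] w 0.0237 ff 40.0
twist -0.15 shift [ -5.1  -1.1 109.4]
tcp f 0.5773837680878577 0.19014396651492824
side -0.13 163 X [0.5371 0.6137] Y [0.1787 0.2013] zmin -0.1261
side -0.1 169 X [0.5377 0.6132] Y [0.1779 0.2011] zmin -0.1
side -0.075 194 X [0.5451 0.6006] Y [0.1792 0.2032] zmin -0.075
side -0.05 136 X [0.5617 0.591 ] Y [0.1778 0.2023] zmin -0.0499
side -0.03 145 X [0.5635 0.588 ] Y [0.1802 0.2002] zmin -0.0297
side block 154 ((573.1932983398438, 194.46295166015625), (47.5639762878418, 27.43840980529785), 87.91867065429688)
top -0.13 29 X [0.5369 0.6122] Y [0.1763 0.1896] zmin -0.1222
top -0.1 30 X [0.5367 0.611 ] Y [0.1769 0.1974] zmin -0.0997
top -0.075 34 X [0.5425 0.6063] Y [0.1763 0.1947] zmin -0.0739
top block 93 ((573.468017578125, 183.41592407226562), (27.322952270507812, 29.888479232788086), 88.95885467529297)
```

View pics/above.png

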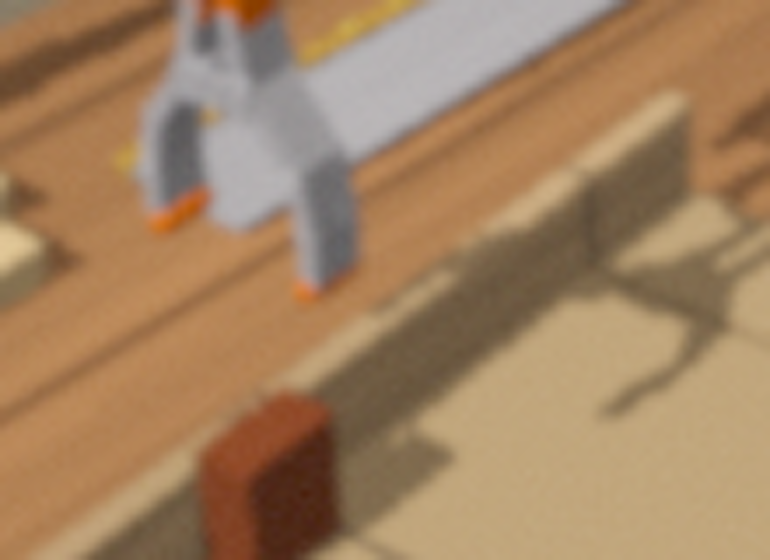

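The crop shows the open jaws above and square to the fence, with the block still on its line. The clamp needs shifting 5 mm left and 3 mm toward the fence before it goes down.

```bash
python3 -m crank '[[-5,-3,0,0,20],[0,0,20,0,20],[0,0,20,0,20],[0,0,20,0,20],[0,0,0,0,20]]' 40;  python3 -m crank '[[0,0,15,0,20],[0,0,15,0,20],[0,0,10,0,20],[0,0,8,0,20],[0,0,0,0,20],[0,0,0,0,20]]' 40;  python3 - <<'E'
from h import *
go(.5623,.237,.162,94.2)
ux=np.array([.9973,.0735]);uy=np.array([-.0735,.9973])
q=np.array(env.read_state()["ee_pos"]);print("tcp f",q[:2]@ux,q[:2]@uy)
d=snap("side","side9.npz");W=cloud(d);F=W[...,:2]@np.array([ux,uy]).T;X=F[...,0];Y=F[...,1];Z=W[...,2]
for a,c in((.03,.05),(.075,.09),(.09,.11)):
    m=(abs(X-.578)<.06)&(abs(Y-.195)<.02)&(Z>a)&(Z<c);print(a,m.sum(),"X",np.percentile(X[m],[2,98]).round(4),"Y",np.percentile(Y[m],[2,98]).round(4))
crop(d,205,200,110,80,7,"pics/down.png")
E
```

```text
time_s: 15.92
ee_pos: [0.5638, 0.2376, 0.2086]
tool_rot: [0.731, -0.682, -0.001, 0.002]
contact_force: [0.1, -1.0, -2.3]
gripper_width: 0.0238
finger_force: 40.0
time_s: 16.42
ee_pos: [0.5655, 0.2383, 0.1643]
tool_rot: [0.732, -0.682, 0.0, -0.0]
contact_force: [-0.7, 0.9, -1.7]
gripper_width: 0.0238
finger_force: 40.0
t 16.42 pos [0.5655 0.2383 0.1643] yaw 94.06 F [-0.7  0.9 -1.7] w 0.0238 ff 40.0
twist -0.14 shift [1.1 3.3 2.3]
tcp f 0.5815000315278799 0.19608605370000598
0.03 76 X [0.5415 0.6164] Y [0.1844 0.2142]
0.075 83 X [0.5441 0.6164] Y [0.186  0.2068]
0.09 135 X [0.5491 0.6071] Y [0.185  0.2093]
```

View pics/down.png

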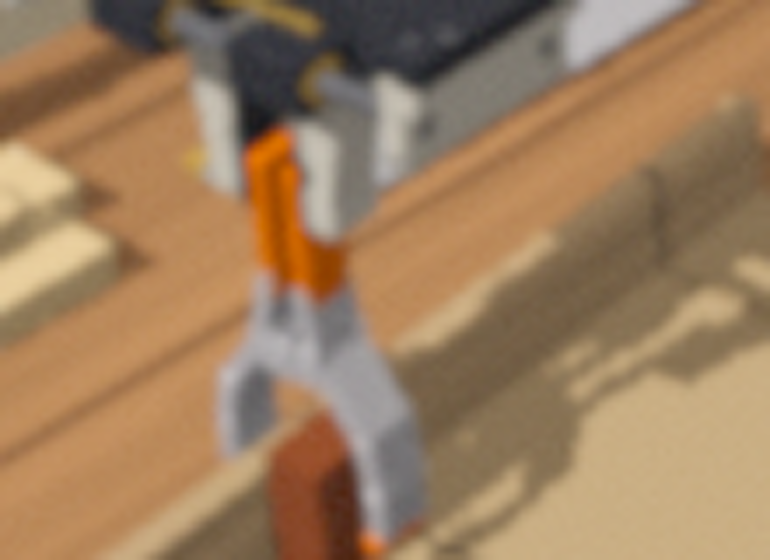

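The jaws straddle the block and fence, with one tip in front of the block at crop (370,545) and the other jaw behind the fence. I'll lower it 3 mm and release gradually.

```bash
python3 -m crank '[[0,0,3,0,20],[0,0,0,0,28],[0,0,0,0,32],[0,0,0,0,35],[0,0,0,0,38],[0,0,0,0,41],[0,0,0,0,44],[0,0,0,0,46],[0,0,0,0,48],[0,0,0,0,50],[0,0,0,0,52],[0,0,0,0,52]]' 40;  python3 - <<'E'
from h import *
go(.5623,.237,.162,94.2)
ux=np.array([.9973,.0735]);uy=np.array([-.0735,.9973])
d=snap("side","side10.npz");W=cloud(d);F=W[...,:2]@np.array([ux,uy]).T;X=F[...,0];Y=F[...,1];Z=W[...,2]
for a,c in((.03,.05),(.075,.09),(.09,.11)):
    m=(abs(X-.578)<.06)&(abs(Y-.195)<.02)&(Z>a)&(Z<c);print(a,m.sum(),"X",np.percentile(X[m],[2,98]).round(4),"Y",np.percentile(Y[m],[2,98]).round(4))
E
```

```text
time_s: 17.47
ee_pos: [0.5654, 0.2383, 0.161]
tool_rot: [0.732, -0.682, 0.0, -0.0]
contact_force: [0.4, 0.1, 0.0]
gripper_width: 0.0516
finger_force: 0.0
t 17.47 pos [0.5654 0.2383 0.161 ] yaw 94.06 F [0.4 0.1 0. ] w 0.0516 ff 0.0
twist -0.14 shift [ 1.1  3.1 -1. ]
0.03 65 X [0.5503 0.5648] Y [0.1864 0.2143]
0.075 85 X [0.5488 0.6103] Y [0.1845 0.2069]
0.09 116 X [0.5552 0.6012] Y [0.1852 0.2092]
```

```bash
python3 -m crank '[[0,0,0,0,70],[0,0,0,0,80],[0,0,0,0,80],[0,0,0,0,80],[0,0,0,0,80],[0,0,-15,0,80],[0,0,-30,0,80],[0,0,-35,0,80],[0,0,-35,0,80],[0,0,-20,0,80],[25,0,0,0,80],[30,0,0,0,80],[30,0,0,0,80],[30,0,0,0,80],[30,0,0,0,80],[30,0,0,0,80],[0,0,0,0,80]]';  python3 - <<'E'
from h import *
go(.5623,.237,.162,94.2)
ux=np.array([.9973,.0735]);uy=np.array([-.0735,.9973])
for n in("side","top"):
  d=snap(n,n+"11.npz");W=cloud(d);F=W[...,:2]@np.array([ux,uy]).T;X=F[...,0];Y=F[...,1];Z=W[...,2]
  for a,c in((.09,.11),(.11,.13),(.13,.15),(.15,.2)):
    m=(abs(X-.578)<.06)&(abs(Y-.195)<.03)&(Z>a)&(Z<c)
    if m.sum()>3:print(n,a,m.sum(),"X",np.percentile(X[m],[2,98]).round(4),"Y",np.percentile(Y[m],[2,98]).round(4),Z[m].max())
  g=d["img"].astype(float);m=(g[...,0]>1.6*g[...,1])&(g[...,1]<90)&(abs(X-.57)<.03)&(abs(Y-.195)<.04)&(Z>.022)&(Z<.08)
  print(n,"block",m.sum(),"X",np.percentile(X[m],[2,98]),"Y",np.percentile(Y[m],[2,98]),"Z",np.percentile(Z[m],[2,98]))
a=load("side11.npz")["img"][195:300,190:330,::-1];b=load("top11.npz")["img"][155:235,200:300,::-1]
cv2.imwrite("pics/final.png",np.hstack([cv2.resize(a,(400,300),interpolation=2),cv2.resize(b,(375,300),interpolation=2)]))
E
```

```text
time_s: 18.93
ee_pos: [0.5774, 0.0597, 0.2961]
tool_rot: [0.731, -0.683, 0.0, 0.0]
contact_force: [-0.3, -0.3, -0.5]
gripper_width: 0.08
finger_force: 0.0
t 18.93 pos [0.5774 0.0597 0.2961] yaw 93.89 F [-0.3 -0.3 -0.5] w 0.08 ff 0.0
twist -0.31 shift [-178.1    2.   134. ]
side 0.09 118 X [0.5551 0.6012] Y [0.185  0.2088] 0.10977789936004032
side 0.11 138 X [0.5638 0.5955] Y [0.1839 0.2083] 0.12998852511805
side 0.13 112 X [0.5622 0.5973] Y [0.1845 0.2065] 0.1499332362119739
side 0.15 212 X [0.5581 0.6019] Y [0.1856 0.206 ] 0.1851568655956197
side block 206 X [0.56094272 0.58374199] Y [0.19722648 0.21842029] Z [0.02415054 0.0745019 ]
top 0.09 73 X [0.5528 0.6008] Y [0.1806 0.2056] 0.10987873345939711
top 0.11 69 X [0.5623 0.5934] Y [0.1811 0.2069] 0.12888912083524615
top 0.13 32 X [0.5609 0.5921] Y [0.1828 0.2021] 0.14858330608950715
top 0.15 49 X [0.556  0.5921] Y [0.1835 0.2027] 0.18659118436749747
top block 82 X [0.55734106 0.58409248] Y [0.17086006 0.19666609] Z [0.03454855 0.07706504]
```

View pics/final.png

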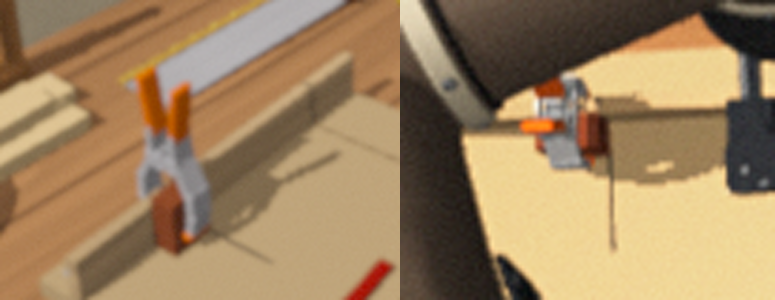

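The left panel (side) shows the clamp gripping the block and fence upright. The right panel (top) shows the block's right edge near the line's top. I'll check that the block did not shift when the clamp closed.

```bash
python3 - <<'E'
from h import *
ux=np.array([.9973,.0735]);uy=np.array([-.0735,.9973])
def red(d):
    g=d["img"].astype(float);return (g[...,0]>1.9*g[...,1])&(g[...,0]<170)
for n,rows,cols in(("top",range(188,197),(235,260)),("side",range(266,284,3),(240,275))):
    for k in("4","5","11"):
        d=load(n+k+".npz");m=red(d);out=[]
        for v in rows:
            u=np.flatnonzero(m[v,cols[0]:cols[1]])+cols[0];out.append((u.min(),u.max()) if len(u) else None)
        print(n,k,[tuple(map(int,o)) if o else None for o in out])
t=load("top11.npz");s=load("side11.npz")
for e in(.1725,):
    for xf,z in((.5597,.073),(.5847,.073)):print("expected right edge top px",np.round(proj(t,[*(xf*ux+e*uy),z]),1))
d=load("side11.npz");W=cloud(d);F=W[...,:2]@np.array([ux,uy]).T
m=red(d)&(W[...,2]>.067)&(W[...,2]<.08)&(abs(F[...,0]-.57)<.03)&(abs(F[...,1]-.195)<.04);print(m.sum(),F[m].min(0),F[m].max(0))
d=load("side4.npz");W=cloud(d);F=W[...,:2]@np.array([ux,uy]).T
m=red(d)&(W[...,2]>.067)&(W[...,2]<.08)&(abs(F[...,0]-.57)<.03)&(abs(F[...,1]-.195)<.04);print(m.sum(),F[m].min(0),F[m].max(0))
E
```

```text
top 4 [(237, 253), (238, 254), (237, 254), (237, 254), (238, 254), (237, 253), (237, 254), (238, 254), (240, 250)]
top 5 [(237, 254), (237, 254), (237, 254), (237, 254), (237, 254), (237, 254), (237, 254), (238, 254), (240, 249)]
top 11 [(241, 254), (241, 254), (249, 254), (249, 254), (248, 254), (248, 254), (237, 254), (249, 254), (250, 251)]
side 4 [(245, 261), (245, 260), (245, 261), (246, 261), (245, 256), (249, 252)]
side 5 [(245, 260), (245, 260), (247, 261), (246, 261), (246, 257), (249, 252)]
side 11 [(245, 252), (245, 252), (245, 252), (245, 252), (246, 253), (250, 253)]
expected right edge top px [252.3 194.1]
expected right edge top px [252.  184.7]
41 [0.56162236 0.19883215] [0.5802735  0.21868561]
89 [0.55929894 0.17595882] [0.58060378 0.21849579]
```

```bash
python3 - <<'E'
from h import *
ux=np.array([.9973,.0735]);uy=np.array([-.0735,.9973])
d=load("top5.npz")
for v in(188,190,192,194,196,198,200):print(v,"R",d["img"][v,232:262,0].tolist())
for v in(190,192,194):print(v,"G",d["img"][v,232:262,1].tolist())
for y in(.1725,.2175):
  for xf in(.5597,.5722):
    for z in(.018,.073):print(y,xf,z,np.round(proj(d,[*(xf*ux+y*uy),z]),1))
print("top0 line"); t=load("top0.npz")
for v in(188,190,194,198,200):print(v,"R",t["img"][v,246:262,0].tolist())
s=load("side5.npz")
for y in(.1725,.2175):
  for z in(.018,.073):print("side",y,z,np.round(proj(s,[*(.5597*ux+y*uy),z]),1))
for v in(262,268,274,280):print(v,"R",s["img"][v,240:272,0].tolist())
a=cv2.resize(d["img"][178:208,228:268,::-1],(600,450),interpolation=cv2.INTER_NEAREST);cv2.imwrite("pics/edge.png",a)
E
```

```text
188 R [98, 100, 104, 129, 176, 161, 160, 161, 164, 155, 163, 163, 161, 161, 164, 161, 161, 162, 161, 168, 154, 60, 49, 78, 132, 141, 142, 145, 143, 143]
190 R [143, 144, 145, 158, 175, 164, 159, 159, 159, 162, 159, 160, 160, 166, 163, 162, 162, 161, 162, 170, 164, 55, 52, 78, 126, 146, 143, 148, 145, 144]
192 R [234, 232, 236, 227, 179, 162, 161, 164, 164, 166, 161, 165, 163, 160, 164, 165, 164, 165, 165, 168, 157, 63, 52, 74, 127, 145, 143, 143, 147, 141]
194 R [232, 233, 233, 229, 186, 155, 147, 141, 138, 137, 128, 133, 129, 130, 130, 132, 128, 138, 148, 144, 124, 64, 50, 76, 126, 143, 144, 142, 145, 146]
196 R [232, 232, 232, 233, 230, 197, 141, 88, 61, 53, 56, 63, 54, 60, 62, 55, 59, 58, 62, 67, 70, 76, 81, 71, 107, 141, 147, 145, 144, 143]
198 R [232, 232, 231, 231, 232, 232, 234, 231, 210, 201, 199, 194, 196, 200, 201, 193, 150, 149, 144, 147, 145, 148, 142, 106, 100, 146, 145, 151, 151, 144]
200 R [233, 231, 231, 231, 233, 233, 233, 233, 232, 232, 233, 233, 234, 234, 233, 233, 232, 233, 234, 233, 235, 234, 230, 187, 175, 234, 234, 232, 235, 233]
190 G [112, 115, 120, 117, 89, 
[... 1160 characters left out ...]
de 0.2175 0.018 [251.7 285.4]
side 0.2175 0.073 [250.  267.8]
262 R [182, 184, 187, 188, 182, 174, 168, 161, 157, 155, 155, 154, 155, 155, 153, 153, 148, 136, 118, 100, 93, 86, 94, 106, 111, 113, 115, 119, 124, 132, 142, 157]
268 R [181, 161, 139, 132, 136, 138, 138, 138, 143, 142, 126, 106, 90, 84, 84, 85, 84, 84, 85, 84, 84, 86, 94, 116, 128, 137, 136, 137, 136, 137, 135, 136]
274 R [124, 122, 119, 114, 126, 136, 136, 136, 137, 135, 127, 105, 90, 86, 85, 86, 85, 86, 83, 84, 85, 85, 90, 103, 122, 130, 140, 149, 161, 176, 191, 197]
280 R [114, 113, 113, 110, 111, 123, 132, 136, 138, 135, 131, 113, 93, 84, 84, 87, 103, 125, 144, 159, 177, 192, 198, 199, 202, 203, 203, 200, 198, 191, 182, 174]
```

View pics/edge.png

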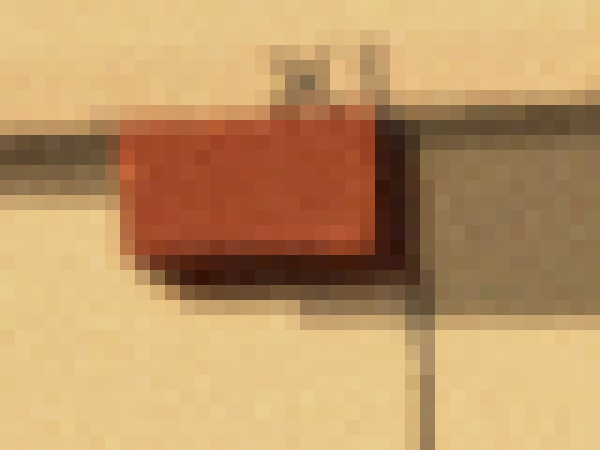

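The edge crop shows the block's right face meeting the pencil line at about px (255.5,197), within about 1 mm. The block pixels did not change before and after clamping. The clamp pivot is about 47 mm above the fence top, inside the 40 to 52 mm window.

```bash
python3 -c "
from cell import env
print(env.hand_in())"
```

```text
the job is handed in; nothing more can be done
None
```

The job is handed in after about 19 s of robot time: the stop block stands flat against the fence with its right-hand edge within about 1 mm of the pencil line, and the orange clamp grips block and fence together, its pivot about 47 mm above the fence top.

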